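# Clear the swing, free the sagging bolt and hold the boiler-guard gate ajar

## Task

The small-parts drawer was left open in the way of the test stand's red gate after loading: push the drawer fully shut. Then free the gate's worn barrel bolt: it sags behind the bent-up lip of the keeper, so lift it by its black knob and draw it clear while lifted, without wrenching it against the keeper. Pull the self-closing gate towards the robot until it stands about 20 degrees open and finish while still holding it there, bolt still drawn, without disturbing the cup, jar or wrench.

Things in the scene. Friction and masses are not known exactly. Their poses are not given: they have to be found in the camera images.
- stand: Boiler test stand fixed to the bench; origin on the table under the middle of the closed gate. Its x points through the gate to the boiler (away from the robot), its y along the closed gate from latch post to hinge, z up. Hinge post at y +142 mm, 142 mm high; latch post at y -152 mm, 120 mm high; the boiler behind the gate is no higher than 145 mm.
- gate_hinge (a point): Point on the gate's upright hinge axis, 138 mm above the table.
- gate_edge (a point): Middle of the top of the red gate's free (latch side) edge, 250 mm from the hinge axis. The gate is 18 mm thick, its lower edge 22 mm and top edge 120 mm above the table.
- keeper: Brass keeper on the latch post; this frame coincides with the stand's. A bent-up lip at y -140 mm, top at 132 mm, holds the bolt's head; a wall on the robot's side, at x -17 mm, top at 160 mm, keeps the gate shut.
- gate (a joint): Gate angle, rad: 0 shut, grows as it opens towards the robot (turning clockwise seen from above), about 0.35 is 20 degrees. A spring shuts it with 0.15 N m at 0 and 0.33 N m at 0.35 rad. An open drawer stands in its swing, and it cannot open while the bolt is behind the keeper.
- bolt_knob (a point): Centre of the bolt's black upright knob, 20 mm across, 46 mm high (170 to 216 mm above the table when sagging), gripped from above. A 10 mm stem joins it to the 10 mm steel bolt lying along the gate's top at 138 mm, in two staples 162 mm high. It starts 185 mm from the hinge axis (y -60 mm of the stand) and rides with the gate.
- bolt (a joint): How far the bolt is drawn, m: 0 home, grows as it moves along the gate towards the hinge, stop at 0.045. Friction about 1.2 N. Its 24 mm head meets the keeper's lip at about 0.004 unless the bolt is lifted; the head is clear of the keeper, and the gate free, from 0.026 on.
- bolt_lift (a joint): Lift of the bolt in its loose staples, m: 0 sagging, stop at 0.014. The head passes over the keeper's lip when lifted 0.008 or more. It weighs 1.3 to 2.1 N and drops when not held up.
- drawer_pull (a point): Middle of the outer edge of the drawer's steel pull lip (60 mm wide, 6 mm thick, 36 mm above the table, standing 12 mm out from the drawer's grey front, which is 105 mm wide and 60 mm high). The drawer sits in a blue unit, 70 mm high, on the robot's side of the gate's latch post, and shuts along the stand's -y direction.
- drawer (a joint): How far the drawer is open, m: 0 fully shut, stop at 0.125. Friction about 1.2 N.
- cup: Bystander: white cup, 72 mm across, 75 mm high, origin under its centre.
- jar: Bystander: amber jar of gaskets, 60 mm across, 75 mm high, origin under its centre.
- wrench: Bystander: steel wrench lying on the table, 170 mm long, origin under its middle.
Not all that is in view belongs to the job. Of the things like the part that bears drawer_pull, leave any that is yellow; of the rest the larger one is meant.

How it is judged:
By the outcome, as a careful person would: the job done as asked, in the order asked, and still so for the second after the job is handed in, while the arm keeps its last pose, push and grip.
It also fails if it takes over 51 s, if anything falls off the work surface, if the arm or the gripper's body presses on something with over 40 N, if the wrist force passes 120 N, or if a joint passes its speed limit or range.

## Robot

A 6-joint arm with a two-finger parallel gripper is mounted at the origin on the work surface. World frame = base frame: x ahead of the robot, y to its left, z up, the work surface at z = 0. Lengths are in m, angles in degrees, forces in N, time in s.
With the tool pointing down it reaches from about 0.4 to 0.825 m from the base axis. Payload 7 kg.
Tool frame: the origin (TCP) lies at the very end of the fingers, on their centre line; the grasp point (between the pads) lies 19 mm behind it (ctrl.grip_depth is the distance from the TCP to the grasp point, in m); z points along the fingers, y is the line along which they close (so a half turn about z gives the same grasp; the last joint's range is limited). The gripper opens to 88 mm and grips with 3 to 60 N. Pads are 19 mm wide; open, the fingers measure 130 mm over their backs; the gripper's body (78 mm by 193 mm) begins 47 mm behind the grasp point.
Start: joints at [-56.66, 20.546, 0.682, 0, -70.136, -16.507], TCP at [0.195, -0.646, 0.227] pointing down, gripper open.
Joint ranges: [-176.03, 176.03], [-82.01, 121.73], [-58.28, 71.71], [-173.87, 95.51], [-174.79, -0.11], [-173.66, 173.66]. Speed limits (degrees/s): [136.94, 136.94, 172.46, 180, 180, 180].

## Interface

Orientations are given as [roll, pitch, yaw] about the fixed x, y, z axes, in that order (R = Rz(yaw) Ry(pitch) Rx(roll)).
In Python, from plant import get_obs, eyes, ctrl, spotter gives the robot as it stands.
- The arm moves only by the shell command python3 -m crank 'ROWS'. ROWS is JSON, one flat list of numbers, 7 for each row, row after row: the turn, a rotation vector about the tool's x, y, z in rad, then the shift along the tool's x, y, z in mm, then the opening, from 0 (shut) to 1 (fully open). A call has 1 to 5 rows; each row shifts and turns the commanded pose from where the row before left it, along the tool's axes as they then stand; what a row does not reach is not made up. A row lasts 1/8 s, in which the tool goes at most 62.5 mm and 10.7 degrees, less where a joint would pass 70% of its speed; a pose out of reach is approached as far as the arm can. A call is refused whole if a number of a shift passes 62.5 or a number of a turn 0.188, either way. A call with a gripper value outside its range is refused whole. The fingers move at their own pace and stop on an object; the grip force is fixed at half the most. Time passes only in rows, so rows that do not move let the fingers close. It gives the time, the measured TCP pose, the force, the opening and the grip force at its end, in the units of the state.
- get_obs(): the state, without advancing time (a new reading comes with each control period).
- eyes.snapshot(name): name is "scene" or "side" or "wrist"; returns the picture (480x640x3 uint8, blue, green, red); there is no depth.
- eyes.camera_model(name): a dict with "fx", "fy", "cx", "cy" (pixels), "extrinsics" (4x4, takes a point from camera to world coordinates). Camera axes: x right, y down, z forward; pixel columns grow to the right and rows downward; lengths in m; the calibration is good to about 2 mm. A picture is of the moment at which its call begins: read the wrist's pose just before it. camera_model takes no time and is no camera call; for the wrist camera it gives the pose at the moment of the call.
- ctrl.close_job(): hands the job in; it is judged then, once.
Trained networks look in the newest picture that a camera, given by its name, has taken for a name from the list of things; names that differ only in an ending like _2 or _b are one class to them, and where a whole thing is asked for, a point or a joint stands for the part that bears it (a point fixed in the world has none). Each returns a list of dicts, best first, with "p" (0 to 1); they miss things now and then, are a little off and sometimes report something else, mostly with a low value. They report only what shows in the picture. A call takes as long as a camera call. They do not tell look-alikes from the thing itself.
- spotter.outline_of(camera, target): "region" (480x640 bool, what is visible of it) and "rect" ([left, top, width, height] in pixels, round what is visible of it).
- spotter.place_of(camera, target): "location" ([column, row] in pixels: a listed point, or the origin of a listed thing).
The state is a dict: "clock": time; "joint_pos": joint angles; "qvel": joint speeds; "tau": joint torques, N m; "tool_pos": TCP position; "orientation": TCP orientation; "force": force on the tool from outside, world axes, zero at the start; "moment": the same for the moment, N m; "opening": finger opening in m; "gripper_force": force on a finger pad.
Only numpy, scipy, OpenCV 4.12 (cv2) and the standard library are available. Lean on these libraries where they do the work, as an engineer would, in place of code of your own. Each camera call takes 0.05 s, during which the arm holds its last target. There are 200 camera calls.

## Working session

There is one attempt and no reset: what is moved stays moved. The work goes in short steps, Python scripts to look and compute and a shell command to move; the robot and the scene stay as the last step left them, time stands still between calls to the robot, and variables do not carry over. Pictures are saved under pics/ and viewed, at most 10 in all, crops included, and the job is handed in when it is done.

```bash
mkdir -p pics; ls; cat > h.py <<'E'
import numpy as np, cv2
from plant import get_obs, eyes, ctrl, spotter
from scipy.spatial.transform import Rotation as R
def ray(cam,px):
    m=eyes.camera_model(cam); E=np.array(m["extrinsics"])
    d=E[:3,:3]@np.array([(px[0]-m["cx"])/m["fx"],(px[1]-m["cy"])/m["fy"],1]); return E[:3,3],d/np.linalg.norm(d)
def atz(cam,px,z):
    o,d=ray(cam,px); return o+d*(z-o[2])/d[2]
def tri(l):
    A=np.zeros((3,3));b=np.zeros(3)
    for o,d in l:
        P=np.eye(3)-np.outer(d,d);A+=P;b+=P@o
    x=np.linalg.solve(A,b); return x,[round(1000*np.linalg.norm((np.eye(3)-np.outer(d,d))@(x-o)),1) for o,d in l]
E
python3 - <<'E'
from h import *
np.set_printoptions(precision=4,suppress=True)
o=get_obs();print(o["clock"],o["tool_pos"],o["orientation"],o["opening"])
im={c:eyes.snapshot(c) for c in("scene","side")}
for c in im: cv2.imwrite(f"pics/{c}0.png",im[c])
for t,z in [("stand",0),("gate_hinge",.138),("gate_edge",.12),("keeper",0),("bolt_knob",.193),("drawer_pull",.036),("cup",0),("jar",0),("wrench",0)]:
    for c in im:
        for r in spotter.place_of(c,t)[:4]:
            print(t,c,round(r["p"],2),np.round(r["location"],1),atz(c,r["location"],z))
E
```

```text
pics
0.0 [ 0.1953 -0.6456  0.2256] [ 179.9022   -0.0095 -163.1729] 0.08763714983561945
stand scene 0.21 [297.9 282.5] [ 0.5121 -0.0214  0.    ]
stand side 0.71 [302.1 280.9] [0.5636 0.0375 0.    ]
gate_hinge scene 0.73 [361.7 208.8] [0.5535 0.1715 0.138 ]
gate_hinge side 0.89 [287.2 281.3] [0.5491 0.159  0.138 ]
gate_hinge side 0.28 [303.4 283.1] [0.5149 0.1514 0.138 ]
gate_hinge side 0.28 [314.4 201.1] [ 0.585  -0.1029  0.138 ]
gate_edge scene 0.75 [302.2 281.8] [ 0.5904 -0.0907  0.12  ]
gate_edge side 0.85 [312.8 209.2] [ 0.5852 -0.0924  0.12  ]
keeper scene 0.59 [325.4 228.6] [0.4376 0.1748 0.    ]
bolt_knob scene 0.55 [316.5 238.9] [ 0.5758 -0.0262  0.193 ]
bolt_knob side 0.58 [306.3 203.9] [ 0.5777 -0.0291  0.193 ]
drawer_pull scene 0.91 [278.3 272.9] [ 0.4771 -0.0525  0.036 ]
drawer_pull scene 0.47 [162.2 363.2] [ 0.4692 -0.393   0.036 ]
drawer_pull side 0.81 [426. 248.] [ 0.3003 -0.1456  0.036 ]
drawer_pull side 0.8 [349.5 255.2] [ 0.4728 -0.0534  0.036 ]
drawer_pull side 0.56 [388.4 173.9] [ 0.4673 -0.3968  0.036 ]
cup scene 0.88 [326.7 225.4] [0.4319 0.1872 0.    ]
cup scene 0.71 [357.9 209.9] [0.4576 0.2964 0.    ]
cup side 0.95 [333.  345.4] [0.4307 0.1883 0.    ]
jar scene 0.8 [390.1 223. ] [0.5596 0.3101 0.    ]
jar scene 0.63 [301.1 281.7] [ 0.5163 -0.0142  0.    ]
jar side 0.58 [255.1 371.5] [0.565  0.3096 0.    ]
wrench scene 0.78 [271.7 370.5] [ 0.6361 -0.2425  0.    ]
wrench side 0.52 [311.9 200. ] [ 0.6466 -0.2503  0.    ]
```

View pics/scene0.png

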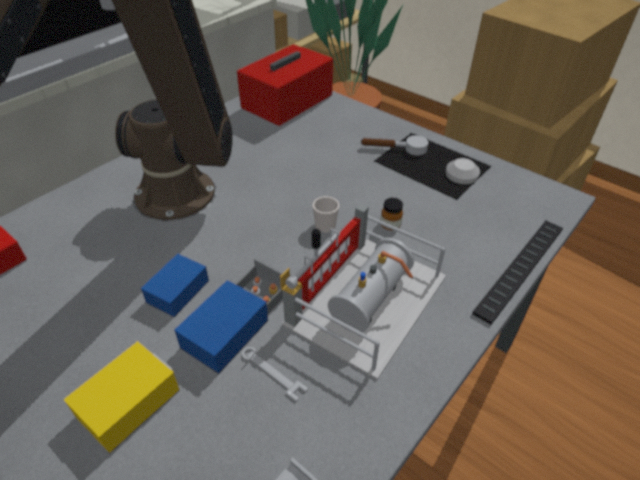

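View pics/side0.png

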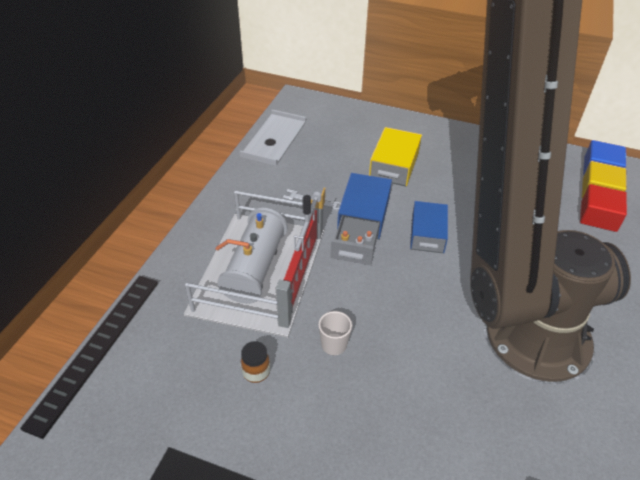

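```bash
python3 - <<'E'
from h import *
np.set_printoptions(precision=4,suppress=True)
S=dict(hinge=((361.7,208.8),(287.2,281.3)),edge=((302.2,281.8),(312.8,209.2)),knob=((316.5,238.9),(306.3,203.9)),pull=((278.3,272.9),(349.5,255.2)))
P={}
for k,(a,b) in S.items():
    P[k],e=tri([ray("scene",a),ray("side",b)]);print(k,P[k],e)
v=P["hinge"]-P["edge"];print("len",np.linalg.norm(v[:2]),"yaw of y",np.degrees(np.arctan2(v[1],v[0])))
im=cv2.imread("pics/side0.png");a=im[160:300,270:460]
im2=cv2.imread("pics/scene0.png");b=im2[190:330,220:410]
cv2.imwrite("pics/c1.png",cv2.resize(np.hstack([a,b]),None,fx=2.1,fy=2.1,interpolation=cv2.INTER_CUBIC))
E
```

```text
hinge [0.5518 0.1651 0.1424] [np.float64(5.0), np.float64(5.0)]
edge [ 0.5875 -0.0912  0.1194] [np.float64(2.7), np.float64(2.7)]
knob [ 0.577  -0.0275  0.1946] [np.float64(0.1), np.float64(0.1)]
pull [ 0.4746 -0.0527  0.0352] [np.float64(2.0), np.float64(2.0)]
len 0.2588679049711477 yaw of y 97.92493938868287
```

View pics/c1.png

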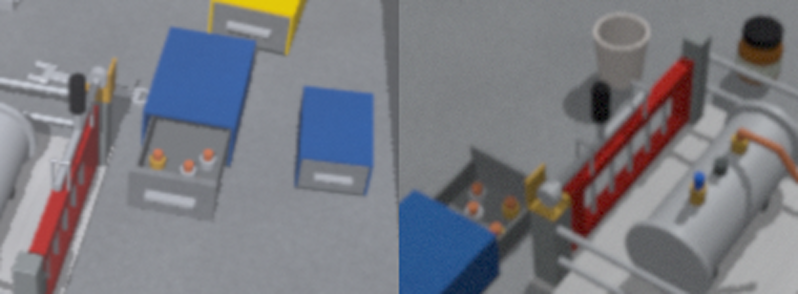

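The candidates for the drawer, in side pixels, are the open blue unit (350,255), the small blue one (430,245) and the yellow one (390,174). The crop confirms that the large, open blue one, next to the latch post, is meant. I'll first square the tool to the stand (yaw about -172°), then go over the drawer.

```bash
cat >> h.py <<'E'
np.set_printoptions(precision=4,suppress=True)
def go(t,yaw=None):
    o=get_obs();T=R.from_euler("xyz",o["orientation"],degrees=True)
    print("t",round(o["clock"],2),"tcp",o["tool_pos"],"rpy",o["orientation"],"F",o["force"])
    print("shift mm",T.inv().apply(np.array(t)-o["tool_pos"])*1000)
    if yaw is not None: print("turn",(T.inv()*R.from_euler("xyz",[180,0,yaw],degrees=True)).as_rotvec())
E
python3 -m crank '[0,0,0.156,0,0,0,0]'; python3 -c "
from h import *
go([.466,.007,.2256],-172.1)"
```

```text
clock: 1.12
tool_pos: [0.1955, -0.6461, 0.2266]
orientation: [-180.0, 0.0, -172.3]
force: [-0.1, 0.1, 0.3]
opening: 0.0824
gripper_force: 0.0
t 1.12 tcp [ 0.1955 -0.6461  0.2266] rpy [-179.9933    0.0018 -172.2703] F [-0.089   0.0682  0.3316]
shift mm [-355.9195  610.758     0.9674]
turn [-0.0001  0.     -0.003 ]
```

```bash
python3 -m crank '[0,0,0,-30,51,-6,0, 0,0,0,-30,51,-6,0, 0,0,0,-30,51,-6,0, 0,0,0,-30,51,-6,0, 0,0,0,-30,51,-6,0]' && python3 -m crank '[0,0,0,-30,51,0,0, 0,0,0,-30,51,0,0, 0,0,0,-30,51,0,0, 0,0,0,-30,51,0,0, 0,0,0,-28,48,0,0]'
python3 - <<'E'
from h import *
go([.466,.007,.2256],-172.1)
w=eyes.snapshot("wrist");cv2.imwrite("pics/w1.png",w)
for t,z in [("gate_hinge",.138),("gate_edge",.12),("bolt_knob",.193),("drawer_pull",.036)]:
    for r in spotter.place_of("wrist",t)[:3]: print(t,round(r["p"],2),r["location"],atz("wrist",r["location"],z))
E
```

```text
clock: 1.75
tool_pos: [0.3094, -0.3713, 0.257]
orientation: [-180.0, 0.0, -172.1]
force: [1.5, -0.1, -0.1]
opening: 0.0331
gripper_force: 0.0
clock: 2.38
tool_pos: [0.4215, -0.1009, 0.2572]
orientation: [180.0, 0.1, -172.1]
force: [1.0, -0.4, 0.3]
opening: -0.0
gripper_force: 0.0
t 2.38 tcp [ 0.4215 -0.1009  0.2572] rpy [ 179.9988    0.0929 -172.0694] F [ 0.9742 -0.4404  0.3044]
shift mm [-58.9464 100.7599  31.6523]
turn [0.     0.0016 0.0005]
gate_edge 0.73 [306.6, 410.9] [ 0.5822 -0.0909  0.12  ]
drawer_pull 0.82 [369.6, 260.6] [ 0.4665 -0.0489  0.036 ]
drawer_pull 0.8 [269.5, 56.4] [ 0.296  -0.1654  0.036 ]
drawer_pull 0.72 [13.0, 208.7] [ 0.462  -0.3926  0.036 ]
```

View pics/w1.png

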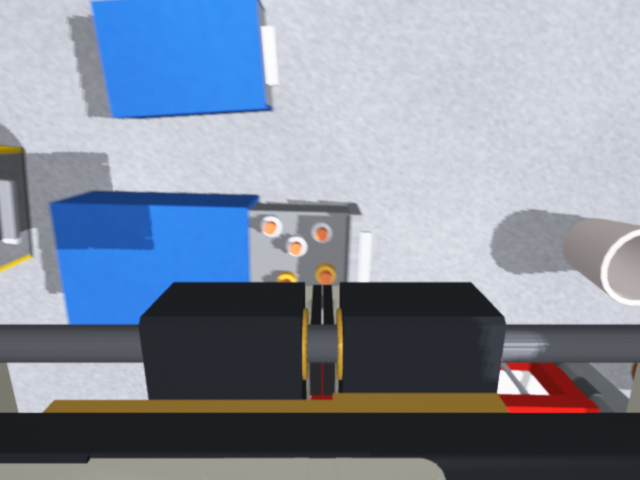

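The wrist view shows the drawer squared to the image columns, its pull at (369,260), and a clear path ahead of it.

```bash
python3 -m crank '[0,0,0,-29,51,0,0, 0,0,0,-28,51,0,0, 0,0,0,0,0,60,0, 0,0,0,0,0,60,0, 0,0,0,0,0,60,0]'; python3 -m crank '[0,0,0,0,0,40,0, 0,0,0,0,0,0,0]'
python3 - <<'E'
from h import *
go([.470,-.051,.030],-172.1)
E
```

```text
clock: 3.25
tool_pos: [0.4635, 0.0047, 0.0754]
orientation: [180.0, 0.1, -172.2]
force: [1.7, 0.1, 0.6]
opening: 0.0002
gripper_force: 0.0
clock: 3.5
tool_pos: [0.4612, 0.0037, 0.0344]
orientation: [-179.9, -0.4, -172.2]
force: [0.5, 0.6, 1.1]
opening: 0.0008
gripper_force: 0.0
t 3.5 tcp [0.4612 0.0037 0.0344] rpy [-179.8968   -0.3625 -172.2453] F [0.4949 0.6226 1.1151]
shift mm [ -1.3636 -55.3584   4.4592]
turn [-0.0018 -0.0063 -0.0025]
```

```bash
python3 -m crank '[0,0,0,-3,-20,4,0, 0,0,0,0,-15,0,0, 0,0,0,0,-15,0,0, 0,0,0,0,-15,0,0, 0,0,0,0,-15,0,0]'; python3 -m crank '[0,0,0,0,-15,0,0, 0,0,0,0,-15,0,0]';python3 -m crank '[0,0,0,0,-12,0,0]';python3 -m crank '[0,0,0,0,-10,0,0]'
python3 - <<'E'
from h import *
go([.470,-.051,.030],-172.1)
cv2.imwrite("pics/s2.png",cv2.resize(eyes.snapshot("side")[150:300,270:470],None,fx=3,fy=3))
for r in spotter.place_of("side","drawer_pull"):print(r["p"],r["location"],atz("side",r["location"],.036))
E
```

```text
clock: 4.12
tool_pos: [0.4777, -0.0738, 0.0331]
orientation: [180.0, 0.1, -172.1]
force: [-1.0, 1.1, 1.3]
opening: -0.0001
gripper_force: 0.8
clock: 4.38
tool_pos: [0.4814, -0.1036, 0.0325]
orientation: [180.0, -0.0, -172.1]
force: [-1.2, 1.2, 1.5]
opening: 0.0001
gripper_force: 0.8
clock: 4.5
tool_pos: [0.4829, -0.1155, 0.0323]
orientation: [180.0, -0.0, -172.1]
force: [-0.4, 1.6, 0.7]
opening: 0.0003
gripper_force: 0.8
clock: 4.62
tool_pos: [0.4842, -0.1253, 0.0323]
orientation: [180.0, -0.1, -172.1]
force: [-1.9, 1.2, 0.1]
opening: 0.0005
gripper_force: 0.8
t 4.62 tcp [ 0.4842 -0.1253  0.0323] rpy [ 179.995    -0.0518 -172.13  ] F [-1.93    1.1757  0.1028]
shift mm [ 3.8777 75.4963  2.3189]
turn [ 0.0001 -0.0009 -0.0005]
0.96 [424.5, 249.9] [ 0.3024 -0.1378  0.036 ]
0.78 [357.6, 230.4] [ 0.4804 -0.1442  0.036 ]
0.66 [385.8, 175.6] [ 0.4722 -0.3866  0.036 ]
0.17 [255.8, 370.9] [0.5528 0.3272 0.036 ]
```

View pics/s2.png

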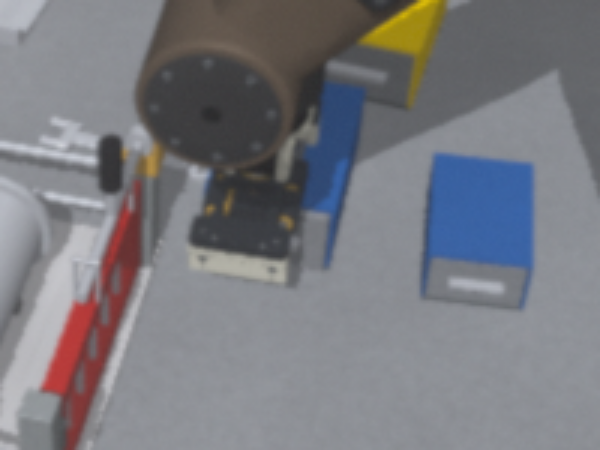

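The drawer is nearly shut, with its grey front close to the blue body, and no stop is felt yet. I'll keep pushing gently.

```bash
for i in 1; do python3 -m crank '[0,0,0,0,-6,0,0]'; done; python3 -m crank '[0,0,0,0,-6,0,0]'; python3 -m crank '[0,0,0,0,-5,0,0]'
```

```text
clock: 4.85
tool_pos: [0.4854, -0.1303, 0.0325]
orientation: [180.0, -0.0, -172.1]
force: [-0.6, 1.3, -0.7]
opening: 0.0004
gripper_force: 0.7
clock: 4.97
tool_pos: [0.4857, -0.1335, 0.0323]
orientation: [179.8, 0.0, -172.2]
force: [-10.7, 56.5, 18.9]
opening: 0.0005
gripper_force: 28.4
clock: 5.1
tool_pos: [0.4859, -0.1342, 0.0323]
orientation: [179.5, 0.1, -172.3]
force: [-16.5, 87.1, 27.7]
opening: 0.0002
gripper_force: 44.1
```

Firm stop, so the drawer is shut. I'll back off, rise, open the gripper and measure the knob again.

```bash
python3 -m crank '[0,0,0,0,12,0,0, 0,0,0,0,40,0,0, 0,0,0,0,0,-60,0.6, 0,0,0,0,0,-60,0.6, 0,0,0,0,0,-60,0.6]'; python3 -m crank '[0,0,0,0,0,-60,0.6, 0,0,0,0,0,-30,0.6, 0,0,0,0,0,0,0.6]'
python3 - <<'E'
from h import *
go([.577,-.0275,.30],-172.1)
im={c:eyes.snapshot(c) for c in("scene","side")}
for t,z in [("bolt_knob",.193),("gate_edge",.12),("gate_hinge",.138),("drawer_pull",.036),("stand",0)]:
    L=[]
    for c in im:
        for r in spotter.place_of(c,t)[:2]: print(t,c,round(r["p"],2),r["location"],atz(c,r["location"],z))
cv2.imwrite("pics/k.png",np.hstack([cv2.resize(im["scene"][190:330,220:400],None,fx=2.1,fy=2.1),cv2.resize(im["side"][160:300,270:450],None,fx=2.1,fy=2.1)]))
E
```

```text
clock: 5.72
tool_pos: [0.4796, -0.0896, 0.2148]
orientation: [-180.0, 0.0, -172.0]
force: [2.7, 0.4, -1.0]
opening: 0.0249
gripper_force: 0.0
clock: 6.1
tool_pos: [0.481, -0.0897, 0.3055]
orientation: [-180.0, 0.3, -172.1]
force: [0.1, 0.8, -0.7]
opening: 0.051
gripper_force: 0.0
t 6.1 tcp [ 0.481  -0.0897  0.3055] rpy [-179.9797    0.329  -172.0709] F [ 0.057   0.8026 -0.7251]
shift mm [-103.6431   48.411     6.0852]
turn [-0.0004  0.0057  0.0005]
bolt_knob scene 0.74 [331.4, 277.5] [ 0.6707 -0.0915  0.193 ]
bolt_knob scene 0.62 [314.2, 242.7] [ 0.5797 -0.0384  0.193 ]
bolt_knob side 0.8 [303.6, 206.7] [ 0.5801 -0.018   0.193 ]
gate_edge scene 0.95 [300.7, 283.9] [ 0.592  -0.0973  0.12  ]
gate_edge side 0.59 [314.1, 207.2] [ 0.5847 -0.1004  0.12  ]
gate_hinge scene 0.62 [358.4, 210.3] [0.5508 0.1617 0.138 ]
gate_hinge scene 0.56 [316.4, 241.2] [0.5435 0.0116 0.138 ]
gate_hinge side 0.75 [284.1, 280.9] [0.5557 0.1603 0.138 ]
drawer_pull side 0.83 [356.9, 227.1] [ 0.4858 -0.1552  0.036 ]
drawer_pull side 0.79 [425.8, 245.9] [ 0.3024 -0.1527  0.036 ]
stand scene 0.92 [333.5, 283.2] [0.5804 0.0344 0.    ]
stand side 0.73 [301.1, 280.7] [0.5661 0.0378 0.    ]
stand side 0.56 [334.0, 345.8] [0.4283 0.1886 0.    ]
```

View pics/k.png

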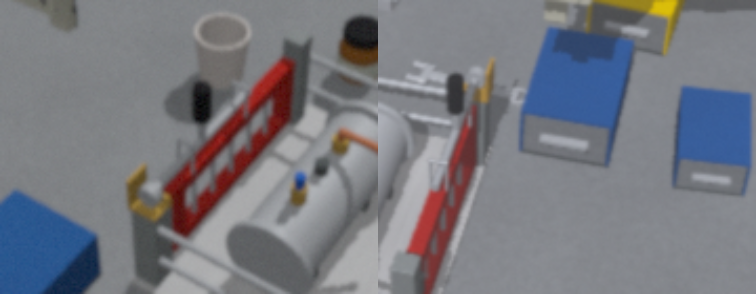

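The drawer is shut (front flush with the unit, pull at side (357,227)). The knob is at scene (316,239) and side (307,205), which agrees with the first measurement. Next I'll go over the knob.

```bash
python3 -m crank '[0,0,0,-52,25,0,0.6, 0,0,0,-52,25,0,0.6, 0,0,0,0,0,0,0.6]'
python3 - <<'E'
from h import *
go([.5775,-.0265,.182],-172.1)
w=eyes.snapshot("wrist");cv2.imwrite("pics/w3.png",w)
for r in spotter.place_of("wrist","bolt_knob"): print(r["p"],r["location"],atz("wrist",r["location"],.193))
E
```

```text
clock: 7.08
tool_pos: [0.5781, -0.0241, 0.3006]
orientation: [-180.0, -0.2, -172.0]
force: [-0.6, 0.3, 0.1]
opening: 0.0525
gripper_force: 0.0
t 7.08 tcp [ 0.5781 -0.0241  0.3006] rpy [-179.9834   -0.1505 -172.0144] F [-0.5539  0.3481  0.0831]
shift mm [  0.6134  -2.3019 118.5562]
turn [-0.0003 -0.0026  0.0015]
0.57 [317.5, 233.6] [ 0.5722 -0.029   0.193 ]
```

View pics/w3.png

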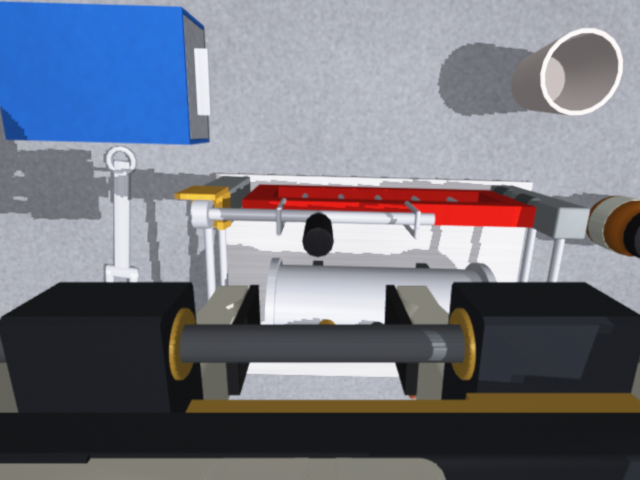

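The wrist view shows the knob at (318,235) and the bolt running from (205,211) to (434,218). There's nothing between the open fingers and the knob.

```bash
python3 - <<'E'
from h import *
a=atz("wrist",(230,213),.138);b=atz("wrist",(434,218),.138);d=b-a;print(a,b,np.degrees(np.arctan2(d[1],d[0])))
for p in [(318,218),(318,243)]: print(atz("wrist",p,.216 if p[1]>230 else .170))
E
python3 -m crank '[0,0,0,2,-3,50,0.6, 0,0,0,0,0,40,0.6, 0,0,0,0,0,27,0.6, 0,0,0,0,0,0,0.6]'
```

```text
[ 0.579  -0.1001  0.138 ] [0.5605 0.0642 0.138 ] 96.44373795766877
[ 0.5664 -0.0296  0.17  ]
[ 0.5723 -0.0284  0.216 ]
clock: 7.68
tool_pos: [0.5724, -0.03, 0.1843]
orientation: [-180.0, -0.2, -172.1]
force: [1.1, 1.4, -0.2]
opening: 0.0523
gripper_force: 0.0
```

```bash
python3 -m crank '[0,0,0,0,0,0,0, 0,0,0,0,0,0,0, 0,0,0,0,0,0,0, 0,0,0,0,0,0,0, 0,0,0,0,0,0,0]'
python3 -c "
from h import *
go([0,0,0]);cv2.imwrite('pics/w4.png',eyes.snapshot('wrist')[100:420])"
```

```text
clock: 8.3
tool_pos: [0.5747, -0.0275, 0.1862]
orientation: [179.9, 0.1, -172.1]
force: [-2.5, 7.9, 3.6]
opening: 0.0195
gripper_force: 30.0
t 8.3 tcp [ 0.5747 -0.0275  0.1862] rpy [ 179.8747    0.1052 -172.0836] F [-2.5267  7.9161  3.5539]
shift mm [565.7802 106.0221 185.399 ]
```

View pics/w4.png

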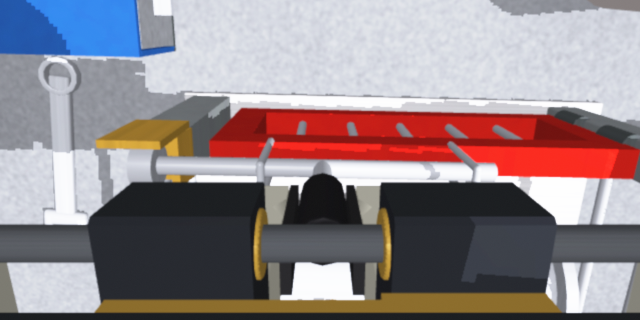

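The knob is held at a 19.5 mm opening, with a slight push towards home. I'll ease that off and lift about 11 mm.

```bash
python3 -m crank '[0,0,0,0,2,-4,0, 0,0,0,0,0,-4,0, 0,0,0,0,0,-3,0, 0,0,0,0,0,0,0]'
```

```text
clock: 8.85
tool_pos: [0.5742, -0.0272, 0.1969]
orientation: [180.0, 0.0, -172.1]
force: [1.0, 1.7, -0.7]
opening: 0.019
gripper_force: 30.0
```

```bash
python3 -m crank '[0,0,0,0,5,0,0, 0,0,0,0,5,0,0]'; python3 -m crank '[0,0,0,0,8,0,0, 0,0,0,0,8,0,0]';  python3 -m crank '[0,0,0,0,7,0,0, 0,0,0,0,5,0,0, 0,0,0,0,0,0,0]'
```

```text
clock: 9.1
tool_pos: [0.5727, -0.0173, 0.1966]
orientation: [-180.0, 0.0, -172.1]
force: [1.6, -0.7, -1.2]
opening: 0.0195
gripper_force: 30.0
clock: 9.35
tool_pos: [0.5705, -0.0009, 0.1966]
orientation: [-180.0, 0.0, -172.1]
force: [2.0, -1.2, -0.7]
opening: 0.0194
gripper_force: 30.0
clock: 9.72
tool_pos: [0.5689, 0.0112, 0.1966]
orientation: [180.0, 0.0, -172.1]
force: [2.5, 1.0, -1.2]
opening: 0.0192
gripper_force: 30.0
```

The bolt is drawn about 38 mm, lifted, with low forces. Now I'll swing the gate about its hinge (r ≈ 146 mm).

```bash
python3 -m crank '[0,0,0.035,5.1,0.1,0,0, 0,0,0.035,5.1,0.1,0,0, 0,0,0.035,5.1,0.1,0,0]'; python3 -m crank '[0,0,0.035,5.1,0.1,0,0, 0,0,0.035,5.1,0.1,0,0, 0,0,0.035,5.1,0.1,0,0]'; python3 -m crank '[0,0,0.035,5.1,0.1,0,0, 0,0,0.035,5.1,0.1,0,0, 0,0,0.035,5.1,0.1,0,0, 0,0,0.035,5.1,0.1,0,0, 0,0,0,0,0,0,0]'
python3 - <<'E'
from h import *
go([0,0,0])
im={c:eyes.snapshot(c) for c in("scene","side","wrist")}
for t,z in [("gate_edge",.12),("gate_hinge",.138),("cup",0),("jar",0),("wrench",0),("drawer_pull",.036)]:
    for c in im:
        for r in spotter.place_of(c,t)[:2]: print(t,c,round(r["p"],2),np.round(r["location"]),atz(c,r["location"],z))
cv2.imwrite("pics/f1.png",np.hstack([im["wrist"][::1,::1][:,:400],cv2.resize(im["side"][120:300,240:400],(400,480))]))
E
```

```text
clock: 10.1
tool_pos: [0.5533, 0.0091, 0.1966]
orientation: [180.0, 0.0, -178.3]
force: [2.6, 1.7, -2.1]
opening: 0.0194
gripper_force: 30.0
clock: 10.48
tool_pos: [0.538, 0.0094, 0.1967]
orientation: [180.0, 0.0, 175.7]
force: [2.1, 0.5, -1.9]
opening: 0.0196
gripper_force: 30.0
clock: 11.1
tool_pos: [0.5178, 0.0122, 0.1968]
orientation: [180.0, 0.0, 167.8]
force: [1.5, 0.4, -2.1]
opening: 0.0193
gripper_force: 30.0
t 11.1 tcp [0.5178 0.0122 0.1968] rpy [179.9937   0.0199 167.7943] F [ 1.5018  0.3711 -2.0548]
shift mm [ 503.5532 -121.3999  196.599 ]
gate_edge scene 0.91 [274. 260.] [ 0.4987 -0.0835  0.12  ]
gate_edge side 0.87 [348. 222.] [ 0.4915 -0.0814  0.12  ]
gate_edge wrist 0.94 [157. 247.] [ 0.4928 -0.0847  0.12  ]
gate_hinge scene 0.61 [356. 211.] [0.5477 0.1541 0.138 ]
gate_hinge scene 0.49 [276. 260.] [ 0.5131 -0.0923  0.138 ]
gate_hinge side 0.58 [286. 279.] [0.5531 0.1539 0.138 ]
gate_hinge wrist 0.59 [585. 268.] [0.5527 0.1572 0.138 ]
cup scene 0.57 [324. 227.] [0.432  0.1775 0.    ]
cup scene 0.36 [272. 374.] [ 0.6415 -0.2484  0.    ]
cup side 0.69 [332. 345.] [0.4322 0.1889 0.    ]
cup wrist 0.59 [508.  61.] [0.4274 0.1857 0.    ]
jar scene 0.69 [392. 224.] [ 0.5644  0.311  -0.    ]
jar side 0.82 [258. 370.] [0.5618 0.3042 0.    ]
jar wrist 0.7 [117. 219.] [ 0.4843 -0.1681  0.    ]
wrench scene 0.65 [269. 372.] [ 0.6343 -0.2483  0.    ]
wrench wrist 0.62 [ 95. 380.] [ 0.6373 -0.2466  0.    ]
drawer_pull scene 0.51 [162. 362.] [ 0.4665 -0.3907  0.036 ]
drawer_pull side 0.95 [430. 245.] [ 0.293 -0.16   0.036]
drawer_pull side 0.92 [359. 230.] [ 0.4763 -0.1466  0.036 ]
drawer_pull wrist 0.79 [121. 218.] [ 0.4805 -0.1447  0.036 ]
```

View pics/f1.png

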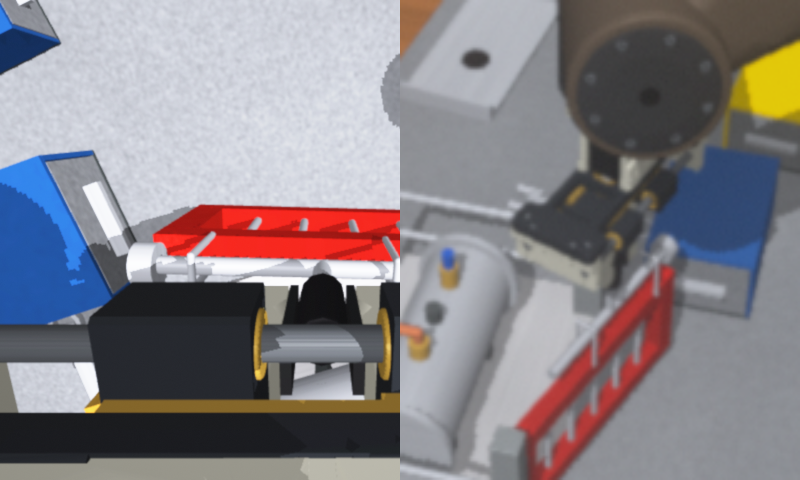

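The gate is open about 20° (edge at (0.494,-0.083) against hinge (0.552,0.157)), with the bolt drawn about 37 mm and held. The drawer is shut, and the cup, jar and wrench are where they were. I'll let it settle, then hand in.

```bash
python3 -m crank '[0,0,0,0,0,0,0, 0,0,0,0,0,0,0, 0,0,0,0,0,0,0]'; python3 -c "
from plant import ctrl
print(ctrl.close_job())"
```

```text
clock: 12.52
tool_pos: [0.5181, 0.0125, 0.1965]
orientation: [-180.0, -0.0, 167.8]
force: [3.1, -2.2, -2.2]
opening: 0.0193
gripper_force: 30.0
the job is handed in; nothing more can be done
None
```

I handed the job in at 12.5 s: the drawer is shut, the bolt was lifted and drawn about 37 mm clear, and the gate is held about 20° open with the cup, jar and wrench undisturbed; wrist force peaked at about 93 N when the drawer met its stop (limit 120 N).

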